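Release the transit nut of a dish imaging stand and set its stiff stage to the mark

TASK

Get the culture-dish imaging stand ready for use: unscrew the red transit nut that locks the sliding stage, lift it off its stud and put it in the steel tray. Then nudge the stiff stage gently by its blue push plate, in under the lamp head, until its white pointer line stands level with the line on the red index clip. The setting only counts when approached from this side, so do not overshoot the line; keep the dish in its place on the stage and leave the other things on the bench alone.

Things in the scene. Friction and masses are not known exactly. Their poses are not given: they have to be found in the camera images.
- stand: Imaging stand, fixed: white base plate 220 (x) x 330 (y) mm, top 22 mm above the bench, two guide rods along y, aluminium scale bar along its front, column at the back, lamp head and camera (top 294 mm up) overhead. Origin at bench height; x points away from the robot at yaw 0, y the way the stage slides, z up.
- lamp_edge (a point): Middle of the lower right-hand edge of the grey lamp head (x 0, y -30 mm on the stand; 174 mm above the bench); the head reaches 180 mm from here to +y and 65 mm to either side. At the mark the push plate stands 15 to 45 mm inside this edge: an upright tool hits the head, so lean it 40 to 50 degrees (gripper towards -y, fingertips down and towards +y).
- stud_top (a point): Centre of the top of the upright lock stud, 75 mm above the bench, x -35 mm, y -115 mm on the stand. Steel core 14 mm thick, 22 mm over its coarse round thread (right-hand, two starts, rising 20 mm a turn); the nut is screwed down on a shoulder 40 mm above the bench.
- nut: Red ribbed plastic transit nut on the stud, loose, 40 to 85 g, 52 mm high. Origin: centre of its underside, z along its axis. Lower 26 mm: skirt 34 mm thick that fills the fork of the stage and locks it; upper 26 mm: ribbed head 42 mm thick, to grip. Unscrews counter-clockwise from above, rising 20 mm a turn (2 mm play); free after about half a turn (3.0 to 3.5 rad), then lift 30 mm.
- stage (a joint): Travel of the stage in m: 0 where the transit nut locks it (with some 5 mm of play), growing towards the stand's +y, in under the lamp head; end stop at 0.105. The mark needs 0.063 to 0.087. Stiff: about 7 N of dry friction and some damping; it stays where it is left.
- stage_line (a point): Tip of the white line on the stage's black pointer, over the scale bar at the front, 50 mm above the bench; moves with the stage. Its axes are those of the stand.
- clip_line (a point): Tip of the white line on the red index clip (16 mm wide) that sits on the aluminium scale bar along the front of the stand, 48 mm above the bench. Its axes are those of the stand: the stage is at the mark when stage_line and clip_line agree along y.
- push_face (a point): Middle of the outer (right-hand, -y) face of the blue push plate on the stage's right-hand end, 66 mm above the bench; the face is 50 mm wide (along x), upright, from 44 to 80 mm above the bench. Push here towards +y with the closed fingertips.
- stage_centre (a point): Centre of the top of the stage plate (120 x 110 mm), 50 mm above the bench, where the dish stands between four short pins.
- dish: Round lidded culture dish with reddish medium, 89 mm in diameter, 16 mm high, loose on the stage between four 9 mm pins. Origin: centre of its underside.
- tray: Shallow stainless tray 100 (x) x 130 (y) x 16 mm, fixed, walls and floor 3 mm; origin under its centre at bench height.
- dye: Bystander: small black-capped bottle, 45 x 37 x 94 mm, loose; origin at the centre of its underside.
- timer0: Bystander: white bench timer lying flat, 70 x 66 x 19 mm, loose; origin at the centre of its underside.
- flask_wash: Bystander: white wash bottle with a red spout, 95 x 68 x 211 mm, loose; origin at the centre of its underside.

How it is judged:
By the outcome, as a careful person would: the job done as asked, in the order asked, and still so for the second after the job is handed in, with the robot touching nothing.
It also fails if it takes over 70 s, if anything falls off the work surface, if the arm or the gripper's body presses on something with over 40 N, if the wrist force passes 120 N, or if a joint passes its speed limit or range.

ROBOT

A 7-joint arm with a two-finger parallel gripper is mounted at the origin on a cart in front of the work surface, level with it; the furniture and walls round the work are solid. World frame = base frame: x ahead of the robot, y to its left, z up, the work surface at z = 0. Lengths are in m, angles in rad, forces in N, time in s.
With the tool pointing down it reaches from about 0.4 to 0.85 m from the base axis. Payload 4.5 kg.
Tool frame: the origin (TCP) lies midway between the tips of the shut fingers; the grasp point (between the pads) lies 19 mm behind it; z points along the fingers, y is the line along which they close (so a half turn about z gives the same grasp; the last joint's range is limited). The gripper opens to 88 mm and grips with 3 to 60 N. Pads are 18 mm wide; open, the fingers measure 123 mm over their backs; the gripper's body (75 mm by 187 mm) begins 45 mm behind the grasp point.
Start: joints at [1.218, 0.689, -0.195, 1.565, 0.157, 0.902, -0.215], TCP at [0.236, -0.579, 0.239] pointing down, gripper open.
Joint ranges: [-3.01, 3.01], [-0.46, 2.08], [-1.47, 1.51], [0.13, 2.56], [-1, 4.14], [0.04, 2.09], [-2.66, 2.66]. Speed limits (rad/s): [2.57, 2.57, 3.14, 3.14, 3.14, 3.14, 3.14].

INTERFACE

Orientations are given as a unit quaternion [x, y, z, w].
In Python, from plant import r, eyes, finish_job gives the robot as it stands. The module is installed in compiled form; this text tells all that it offers.
- The arm moves only by the tool move_arm, never from a script. Its argument "motion" is a list of rows, each a list of 7 numbers: the shift along the tool's x, y, z in mm, then the turn, a rotation vector about the tool's x, y, z in degrees, then the closure, from 0 (fully open) to 1 (shut). A call has 1 to 5 rows; each row is the pose to reach, as a shift and turn from the pose commanded when the call began, along the tool's axes at that moment; what a row does not reach only later rows make up. A row lasts 1/8 s, in which the tool goes at most 62.5 mm and 10.7 degrees, less where a joint would pass 70% of its speed; a pose out of reach is approached as far as the arm can. A call with a gripper value outside its range is refused whole. The fingers move at their own pace and stop on an object; "newtons" is the grip in N (left out, the last holds). Time passes only in rows, so rows that repeat a pose let the fingers close. It gives the time, the measured TCP pose, the force, the opening and the grip force at its end, in the units of the state.
- r.get_state(): the state, without advancing time (a new reading comes with each control period).
- eyes.snapshot(name): name is "scene" or "top" or "wrist"; returns a dict with "frame" (400x640x3 uint8, red, green, blue), "z_map" (400x640 float32, m along the optical axis (not along the pixel's ray), 0 where there is no reading), "intrinsics" (3x3 intrinsics, pixels), "dist" ([k1, k2, p1, p2, k3] as OpenCV has them; the pictures are not rectified), "world_to_cam" (4x4, takes a point from world to camera coordinates). Camera axes: x right, y down, z forward; pixel columns grow to the right and rows downward; lengths in m; the calibration is good to about 2 mm. A picture is of the moment at which its call begins.
- finish_job(): hands the job in; it is judged then, once.
The state is a dict: "clock": time; "q": joint angles; "qd": joint speeds; "joint_torque": joint torques, N m; "tool_pos": TCP position; "eef_rot": TCP orientation; "contact_force": force on the tool from outside, world axes, zero at the start; "moment": the same for the moment, N m; "opening": opening from 0.0 (shut) to 1.0 (fully open); "finger_force": force on a finger pad.
Only numpy, scipy, OpenCV 4.12 (cv2) and the standard library are available. Lean on these libraries where they do the work, as an engineer would, in place of code of your own. Each camera call takes 0.05 s, during which the arm holds its last target. There are 200 camera calls.

## Working session

There is one attempt and no reset: what is moved stays moved. The work goes in short steps, Python scripts to look and compute and a tool call to move; the robot and the scene stay as the last step left them, time stands still between calls to the robot, and variables do not carry over. Pictures are saved under pics/ and viewed, at most 10 in all, crops included, and the job is handed in when it is done.

Besides the shell and the picture viewer there is one more tool, called as name([rows], argument=value, ...), one row to a line, values as JSON. move_arm: Moves the arm, as the interface text tells. Its arguments: {"type":"object","properties":{"motion":{"type":"array","items":{"type":"array","items":{"type":"number"}}},"newtons":{"type":"number"}},"required":["motion"]}

```bash
mkdir -p pics; cat > h.py <<'E'
import numpy as np, cv2
from scipy.spatial.transform import Rotation as R
from plant import r, eyes, finish_job
def snap(n,f=None):
    s=eyes.snapshot(n)
    if f: cv2.imwrite('pics/'+f,s['frame'][:,:,::-1])
    np.savez('last_'+n,**{k:np.array(v) for k,v in s.items()})
    return s
def load(n): return dict(np.load('last_'+n+'.npz'))
def ray(s,u,v):
    p=cv2.undistortPoints(np.array([[[u,v]]],float),s['intrinsics'],s['dist'])[0,0]
    M=np.linalg.inv(s['world_to_cam']); d=M[:3,:3]@np.array([p[0],p[1],1.]); return M[:3,3],d
def atz(s,u,v,z):
    o,d=ray(s,u,v); return o+d*(z-o[2])/d[2]
def dep(s,u,v):
    o,d=ray(s,u,v); return o+d*float(s['z_map'][int(v),int(u)])
def proj(s,p):
    w=s['world_to_cam']; return cv2.projectPoints(np.array([p],float),cv2.Rodrigues(w[:3,:3])[0],w[:3,3],s['intrinsics'],s['dist'])[0][0,0]
def st():
    s=r.get_state(); print({k:np.round(s[k],4).tolist() for k in ('clock','q','tool_pos','eef_rot','contact_force','opening','finger_force')}); return s
E
python3 - <<'E'
from h import *
for n in('scene','top'): snap(n,n+'0.png')
s=st(); print(R.from_quat(s['eef_rot']).as_matrix().round(3))
E
```

```text
{'clock': 0.1, 'q': [1.2178, 0.6899, -0.1945, 1.5662, 0.1573, 0.9025, -0.2151], 'tool_pos': [0.2355, -0.5783, 0.238], 'eef_rot': [0.9813, 0.1923, -0.0002, -0.0008], 'contact_force': [0.2237, -0.374, 0.3233], 'opening': 1.0025, 'finger_force': 0.0}
[[ 0.926  0.377 -0.001]
 [ 0.377 -0.926  0.001]
 [-0.    -0.002 -1.   ]]
```

View pics/scene0.png

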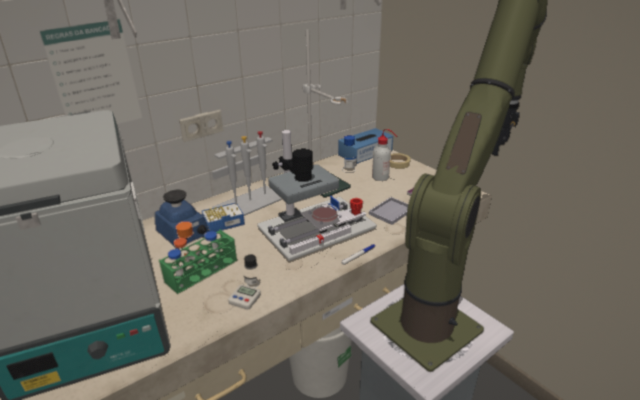

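View pics/top0.png

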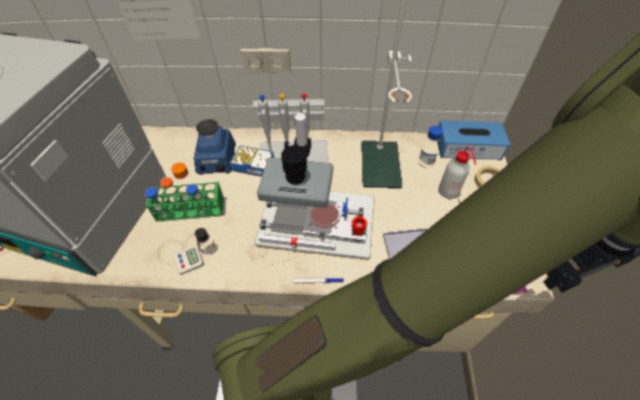

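Top view: nut at about (359,226), blue plate (346,208), dish (325,216), clip (294,242), and the tray partly behind the arm at (405,243). I'll enlarge both around the stand.

```bash
python3 - <<'E'
from h import *
a=load('top')['frame'][150:270,240:440,::-1]; b=load('scene')['frame'][170:270,250:430,::-1]
cv2.imwrite('pics/c1.png',np.vstack([cv2.resize(a,(640,384),interpolation=2)[:300],cv2.resize(b[:84],(640,300),interpolation=2)]))
t=load('top'); s=load('scene')
print('nut top',atz(t,359,221,.092),dep(t,359,222)); print('clip',atz(t,294,241,.048))
for u,v in((257,246),(370,256),(374,196),(385,234)): print(u,v,atz(t,u,v,.02))
for u,v in((371,211),(392,199),(412,208),(390,222)): print('tray scene',atz(s,u,v,.016))
E
```

```text
nut top [ 0.46419342 -0.16494406  0.092     ] [ 0.47493381 -0.16669738  0.07155185]
clip [0.42073044 0.01148902 0.048     ]
257 246 [0.41702989 0.11784981 0.02      ]
370 256 [ 0.3974294  -0.19965383  0.02      ]
374 196 [ 0.61021781 -0.21992976  0.02      ]
385 234 [ 0.47117869 -0.24563304  0.02      ]
tray scene [ 0.47042054 -0.24520639  0.016     ]
tray scene [ 0.48371848 -0.36020961  0.016     ]
tray scene [ 0.3963536  -0.37114396  0.016     ]
tray scene [ 0.38048699 -0.24788595  0.016     ]
```

View pics/c1.png

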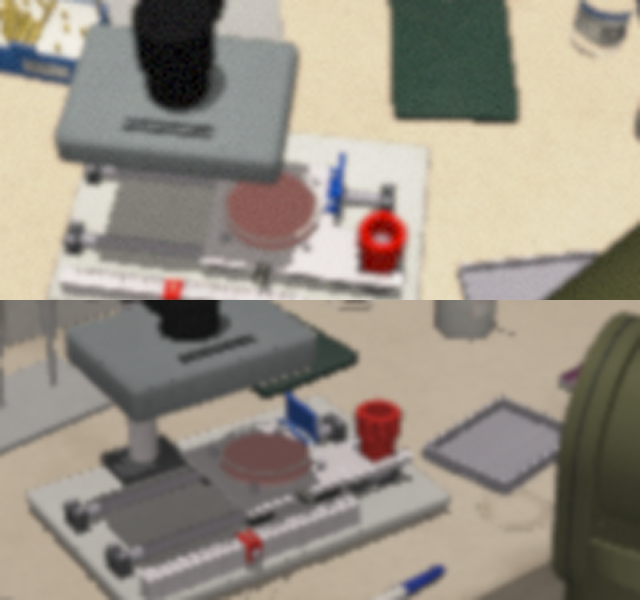

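The nut sits at about (0.465,-0.165), the tray at about (0.43,-0.305), and the stand's yaw is about -4.5°. I'll move above the nut and look from near.

move_arm([
  [48, -39, 0, 0, 0, 0, 0],
  [96, -78, 0, 0, 0, 0, 0],
  [144, -117, 0, 0, 0, 0, 0],
  [192, -156, 0, 0, 0, 0, 0],
  [240, -195, 0, 0, 0, 0, 0],
])

```text
clock: 0.72
tool_pos: [0.3851, -0.3059, 0.2386]
eef_rot: [0.981, 0.192, 0.0, -0.0]
contact_force: [0.4, -0.8, -0.0]
opening: 0.999
finger_force: 0.0
```

move_arm([
  [25, -20, 0, 0, 0, -10.6, 0],
  [50, -40, 0, 0, 0, -21.2, 0],
  [75, -60, 0, 0, 0, -31.8, 0],
  [100, -80, 0, 0, 0, -42.4, 0],
  [125, -101, 0, 0, 0, -53, 0],
])

```text
clock: 1.35
tool_pos: [0.4624, -0.1662, 0.2385]
eef_rot: [0.791, 0.612, -0.0, -0.0]
contact_force: [-0.5, 0.5, -0.3]
opening: 1.002
finger_force: 0.0
```

```bash
python3 - <<'E'
from h import *
st(); w=snap('wrist'); t=snap('top')
cv2.imwrite('pics/w1.png',np.vstack([w['frame'][:,:,::-1][:,:],cv2.resize(t['frame'][180:270,350:510,::-1],(320,180))[:,:].repeat(1,0)if 0 else cv2.resize(t['frame'][190:246,360:540,::-1],(640,200))]))
print(np.linalg.inv(w['world_to_cam']).round(3))
E
```

```text
{'clock': 1.35, 'q': [0.5297, 0.5406, -0.4314, 1.9519, 0.3331, 0.7189, -0.3542], 'tool_pos': [0.4624, -0.1662, 0.2385], 'eef_rot': [0.7907, 0.6122, -0.0002, -0.0001], 'contact_force': [-0.4668, 0.4844, -0.2998], 'opening': 1.0018, 'finger_force': 0.0}
[[ 0.968 -0.24  -0.076  0.482]
 [-0.251 -0.923 -0.29  -0.092]
 [-0.001  0.3   -0.954  0.385]
 [ 0.     0.     0.     1.   ]]
```

View pics/w1.png

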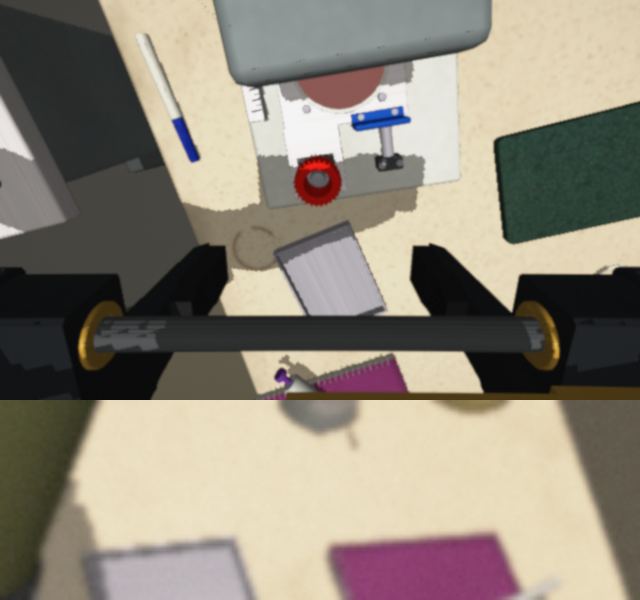

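The wrist view shows the nut at (318,180), push plate at (381,118), dish, tray around (330,275), and the lamp edge at row 80. I'll measure by depth.

```bash
cat >> h.py <<'E'
def cloud(s):
    K=s['z_map'].shape; v,u=np.mgrid[:K[0],:K[1]]
    p=cv2.undistortPoints(np.stack([u,v],-1).reshape(-1,1,2).astype(np.float64),s['intrinsics'],s['dist']).reshape(*K,2)
    z=s['z_map'][...,None]; c=np.concatenate([p*z,z],-1); M=np.linalg.inv(s['world_to_cam'])
    return c@M[:3,:3].T+M[:3,3]
E
python3 - <<'E'
from h import *
w=load('wrist'); c=cloud(w); f=w['frame'].astype(int)
red=(f[...,0]>110)&(f[...,1]<60)&(f[...,2]<60); red[:140]=0;red[220:]=0;red[:,:280]=0;red[:,360:]=0
P=c[red&(w['z_map']>0)]; print('red z pct',np.percentile(P[:,2],[5,50,95]))
T=P[P[:,2]>np.percentile(P[:,2],95)-.006]; (x,y),rad=cv2.minEnclosingCircle((T[:,:2]*1000).astype(np.float32)); print('nut top',x,y,rad,T.mean(0))
blue=(f[...,2]>120)&(f[...,0]<60); blue[:100]=0;blue[135:]=0;blue[:,:340]=0;blue[:,420:]=0
B=c[blue&(w['z_map']>0)]; print('blue z',np.percentile(B[:,2],[5,50,95]))
rect=cv2.minAreaRect((B[:,:2]*1000).astype(np.float32)); print(rect, B.min(0),B.max(0))
for u,v in((352,116),(408,109),(354,128),(410,121)): print('bl',atz(w,u,v,.08))
for u,v in((268,207),(460,179)): print('plate corner',atz(w,u,v,.022))
for u,v in((276,253),(349,223),(385,309)): print('tray',atz(w,u,v,.016))
for u,v in((232,84),(490,42),(360,66)): print('lamp',dep(w,u,v),atz(w,u,v,.174))
m=(abs(c[...,2]-.05)<.004)&(f.min(-1)>150); m[:80]=0;m[200:]=0;m[:,:280]=0;m[:,360:]=0
S=(c[m][:,:2]*1000); print('stage white',S.min(0),S.max(0))
E
```

```text
red z pct [0.08943984 0.09225105 0.09354147]
nut top 461.3874206542969 -166.59371948242188 21.34210968017578 [ 0.46116857 -0.16543139  0.09213509]
blue z [0.05358489 0.07728579 0.08137594]
((529.4151000976562, -128.0230255126953), (12.07314395904541, 47.751792907714844), 84.72711944580078) [ 0.50532381 -0.13497176  0.05120161] [ 0.55331234 -0.11999231  0.08248322]
bl [ 0.50498508 -0.11843721  0.08      ]
bl [ 0.55335768 -0.12499966  0.08      ]
bl [ 0.50441017 -0.12894458  0.08      ]
bl [ 0.55330288 -0.13549787  0.08      ]
plate corner [ 0.39503015 -0.19720724  0.022     ]
plate corner [ 0.60921091 -0.21919103  0.022     ]
tray [ 0.3857076  -0.25724372  0.016     ]
tray [ 0.47942836 -0.2416314   0.016     ]
tray [ 0.49719355 -0.36700964  0.016     ]
lamp [ 0.39353387 -0.06039403 -0.00063602] [ 0.43347283 -0.07488087  0.174     ]
lamp [ 6.64895767e-01 -8.92757742e-02  8.74191024e-05] [ 0.58210901 -0.09067736  0.174     ]
lamp [ 0.50472553 -0.08531534  0.20384077] [ 0.50851871 -0.08415156  0.174     ]
stage white [ 435.14998489 -161.42918604] [515.11966632 -78.33805594]
```

move_arm([
  [0, -1, 45, 0, 0, 8, 0.2],
  [0, -1, 90, 0, 0, 16, 0.25],
  [0, -1, 130, 0, 0, 24, 0.25],
  [0, -1, 160, 0, 0, 24, 0.25],
  [0, -1, 175, 0, 0, 24, 0.25],
])

```text
clock: 2.08
tool_pos: [0.46, -0.1675, 0.0623]
eef_rot: [0.902, 0.431, -0.001, -0.0]
contact_force: [-0.1, 0.1, -0.0]
opening: 0.746
finger_force: 0.0
```

move_arm([
  [0, 0, 0, 0, 0, 0, 0.6],
  [0, 0, 0, 0, 0, 0, 0.65],
  [0, 0, 0, 0, 0, 0, 0.7],
  [0, 0, 0, 0, 0, 0, 0.7],
], newtons=20)

```text
clock: 2.58
tool_pos: [0.4618, -0.1671, 0.0647]
eef_rot: [0.902, 0.432, 0.001, 0.001]
contact_force: [-0.4, 0.0, 6.1]
opening: 0.455
finger_force: 20.0
```

move_arm([
  [0, 0, -1, 0, 0, -10.6, 0.7],
  [0, 0, -1.5, 0, 0, -21.2, 0.7],
  [0, 0, -2, 0, 0, -31.8, 0.7],
  [0, 0, -2.5, 0, 0, -42.4, 0.7],
  [0, 0, -3, 0, 0, -53, 0.7],
])

```text
clock: 3.2
tool_pos: [0.4613, -0.1669, 0.067]
eef_rot: [0.612, 0.791, -0.0, 0.0]
contact_force: [-0.1, 0.7, -0.2]
opening: 0.449
finger_force: 20.0
```

move_arm([
  [0, 0, 0, 0, 0, 0, 0.3],
  [0, 0, 0, 0, 0, 0, 0.3],
  [0, 0, 0, 0, 0, 10.6, 0.3],
  [0, 0, 0, 0, 0, 21.2, 0.3],
  [0, 0, 0, 0, 0, 31.8, 0.3],
])

```text
clock: 3.82
tool_pos: [0.4614, -0.1667, 0.0668]
eef_rot: [0.81, 0.587, 0.0, 0.0]
contact_force: [0.6, 0.3, -0.1]
opening: 0.697
finger_force: 0.0
```

move_arm([
  [0, 0, 0, 0, 0, 10.6, 0.3],
  [0, 0, 0, 0, 0, 21.2, 0.3],
  [0, 0, 0, 0, 0, 21.2, 0.7],
  [0, 0, 0, 0, 0, 21.2, 0.7],
  [0, 0, 0, 0, 0, 21.2, 0.7],
])

```text
clock: 4.45
tool_pos: [0.4612, -0.1667, 0.0668]
eef_rot: [0.902, 0.432, 0.0, -0.0]
contact_force: [-0.4, -0.2, 1.0]
opening: 0.466
finger_force: 20.0
```

move_arm([
  [0, 0, -1, 0, 0, -10.6, 0.7],
  [0, 0, -1.5, 0, 0, -21.2, 0.7],
  [0, 0, -2, 0, 0, -31.8, 0.7],
  [0, 0, -2.5, 0, 0, -42.4, 0.7],
  [0, 0, -3, 0, 0, -53, 0.7],
])

```text
clock: 5.08
tool_pos: [0.4615, -0.1667, 0.0698]
eef_rot: [0.612, 0.791, 0.0, 0.0]
contact_force: [-0.7, -0.1, -0.1]
opening: 0.468
finger_force: 20.0
```

```bash
python3 - <<'E'
from h import *
st(); w=snap('wrist'); t=snap('top')
cv2.imwrite('pics/w2.png',np.vstack([w['frame'][:,:,::-1],cv2.resize(t['frame'][195:251,300:420,::-1],(640,200))]))
E
```

```text
{'clock': 5.075, 'q': [0.4539, 0.8311, -0.329, 2.0878, 0.7823, 0.3449, -0.2699], 'tool_pos': [0.4615, -0.1667, 0.0698], 'eef_rot': [0.6118, 0.791, 0.0003, 0.0002], 'contact_force': [-0.7314, -0.1198, -0.0927], 'opening': 0.4677, 'finger_force': 19.9972}
```

View pics/w2.png

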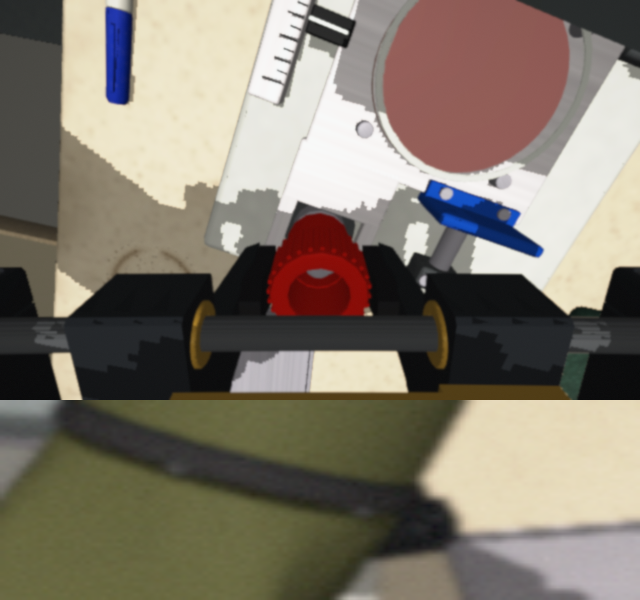

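The nut (319,290) sits between the fingers and is turning with them, with the lamp clear at the top of the frame. Two more strokes.

move_arm([
  [0, 0, 0, 0, 0, 0, 0.3],
  [0, 0, 0, 0, 0, 0, 0.3],
  [0, 0, 0, 0, 0, 10.6, 0.3],
  [0, 0, 0, 0, 0, 21.2, 0.3],
  [0, 0, 0, 0, 0, 31.8, 0.3],
])

```text
clock: 5.8
tool_pos: [0.4612, -0.1668, 0.0698]
eef_rot: [0.809, 0.587, -0.0, 0.0]
contact_force: [0.1, 1.0, 0.5]
opening: 0.699
finger_force: 0.0
```

move_arm([
  [0, 0, 0, 0, 0, 10.6, 0.3],
  [0, 0, 0, 0, 0, 21.2, 0.3],
  [0, 0, 0, 0, 0, 21.2, 0.7],
  [0, 0, 0, 0, 0, 21.2, 0.7],
  [0, 0, 0, 0, 0, 21.2, 0.7],
])

```text
clock: 6.42
tool_pos: [0.4612, -0.1668, 0.0697]
eef_rot: [0.902, 0.432, 0.0, -0.0]
contact_force: [0.7, -0.2, 0.1]
opening: 0.454
finger_force: 20.0
```

move_arm([
  [0, 0, -1, 0, 0, -10.6, 0.7],
  [0, 0, -1.5, 0, 0, -21.2, 0.7],
  [0, 0, -2, 0, 0, -31.8, 0.7],
  [0, 0, -2.5, 0, 0, -42.4, 0.7],
  [0, 0, -3, 0, 0, -53, 0.7],
])

```text
clock: 7.05
tool_pos: [0.4613, -0.1667, 0.0728]
eef_rot: [0.612, 0.791, 0.0, 0.0]
contact_force: [-0.3, 0.5, 0.8]
opening: 0.457
finger_force: 20.0
```

move_arm([
  [0, 0, 0, 0, 0, 0, 0.3],
  [0, 0, 0, 0, 0, 0, 0.3],
  [0, 0, 0, 0, 0, 10.6, 0.3],
  [0, 0, 0, 0, 0, 21.2, 0.3],
  [0, 0, 0, 0, 0, 31.8, 0.3],
])

```text
clock: 7.68
tool_pos: [0.4613, -0.1667, 0.0728]
eef_rot: [0.81, 0.587, -0.0, 0.0]
contact_force: [-0.2, 0.0, 0.1]
opening: 0.698
finger_force: 0.0
```

move_arm([
  [0, 0, 0, 0, 0, 10.6, 0.3],
  [0, 0, 0, 0, 0, 21.2, 0.3],
  [0, 0, 0, 0, 0, 21.2, 0.7],
  [0, 0, 0, 0, 0, 21.2, 0.7],
  [0, 0, 0, 0, 0, 21.2, 0.7],
])

```text
clock: 8.3
tool_pos: [0.4612, -0.1668, 0.0727]
eef_rot: [0.902, 0.432, 0.0, -0.0]
contact_force: [-0.0, 0.2, -0.3]
opening: 0.462
finger_force: 20.0
```

move_arm([
  [0, 0, -1, 0, 0, -10.6, 0.7],
  [0, 0, -1.5, 0, 0, -21.2, 0.7],
  [0, 0, -2, 0, 0, -31.8, 0.7],
  [0, 0, -2.5, 0, 0, -42.4, 0.7],
  [0, 0, -3, 0, 0, -53, 0.7],
])

```text
clock: 8.93
tool_pos: [0.4613, -0.1669, 0.0757]
eef_rot: [0.612, 0.791, 0.0, 0.0]
contact_force: [-0.1, -0.4, -0.3]
opening: 0.465
finger_force: 20.0
```

move_arm([
  [0, 0, -3, 0, 0, 0, 0.7],
  [0, 0, -6, 0, 0, 0, 0.7],
  [0, 0, -9, 0, 0, 0, 0.7],
])

```text
clock: 9.3
tool_pos: [0.4612, -0.1668, 0.085]
eef_rot: [0.615, 0.788, -0.0, 0.0]
contact_force: [0.5, -0.1, -0.7]
opening: 0.466
finger_force: 20.0
```

move_arm([
  [0, 0, -30, 0, 0, 0, 0.7],
  [0, 0, -60, 0, 0, 0, 0.7],
  [-45, -19, -60, 0, 0, 0, 0.7],
  [-90, -38, -60, 0, 0, 0, 0.7],
  [-135, -56, -60, 0, 0, 0, 0.7],
])

```text
clock: 9.93
tool_pos: [0.4393, -0.3127, 0.145]
eef_rot: [0.615, 0.789, -0.0, -0.0]
contact_force: [1.4, -0.3, -0.8]
opening: 0.461
finger_force: 20.0
```

```bash
python3 - <<'E'
from h import *
st(); w=snap('wrist','w3.png')
c=cloud(w); f=w['frame'].astype(int)
red=(f[...,0]>80)&(f[...,1]<50)&(f[...,2]<50); P=c[red&(w['z_map']>0)]; P=P[np.linalg.norm(P[:,:2]-[.4415,-.312],axis=1)<.06]
print(P.min(0),P.max(0),len(P))
E
```

```text
{'clock': 9.925, 'q': [0.8672, 0.7668, -0.5643, 1.9001, 0.6467, 0.6643, 0.1495], 'tool_pos': [0.4393, -0.3127, 0.145], 'eef_rot': [0.6148, 0.7887, -0.0002, -0.0001], 'contact_force': [1.4291, -0.3054, -0.8349], 'opening': 0.4615, 'finger_force': 20.0011}
[ 0.41821674 -0.32951926  0.1212314 ] [ 0.4613142  -0.28578144  0.2219576 ] 8157
```

View pics/w3.png

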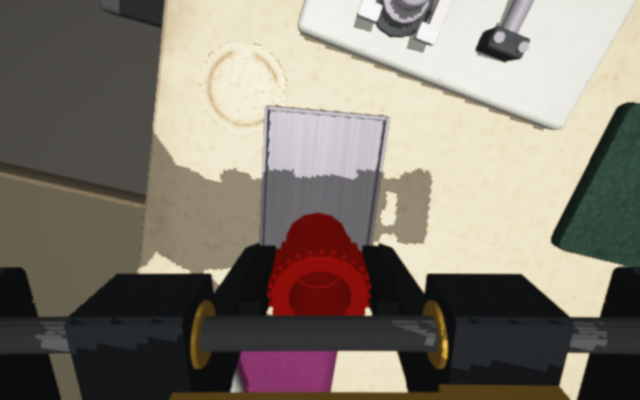

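The nut is held above the tray, whose far edge runs (265,107)–(388,117) in line with the tool. Lowering it now.

move_arm([
  [0, 0, 40, 0, 0, 0, 0.7],
  [0, 0, 80, 0, 0, 0, 0.7],
  [0, 0, 104, 0, 0, 0, 0.7],
  [0, 0, 110, 0, 0, 0, 0.7],
  [0, 0, 113, 0, 0, 0, 0.7],
])

```text
clock: 10.6
tool_pos: [0.4402, -0.3113, 0.0321]
eef_rot: [0.615, 0.789, -0.0, 0.0]
contact_force: [0.4, -0.0, -0.5]
opening: 0.459
finger_force: 20.0
```

move_arm([
  [0, 0, 1.5, 0, 0, 0, 0.7],
  [0, 0, 3, 0, 0, 0, 0.7],
  [0, 0, 3, 0, 0, 0, 0.7],
])

```text
clock: 10.98
tool_pos: [0.4404, -0.3115, 0.0294]
eef_rot: [0.615, 0.789, 0.0, 0.001]
contact_force: [-1.1, 0.7, 3.9]
opening: 0.461
finger_force: 20.0
```

move_arm([
  [0, 0, 0, 0, 0, 0, 0.3],
  [0, 0, 0, 0, 0, 0, 0.25],
  [0, 0, -10, 0, 0, 0, 0.25],
  [0, 0, -60, 0, 0, 0, 0.25],
  [0, 0, -120, 0, 0, 0, 0.25],
])

```text
clock: 11.6
tool_pos: [0.4392, -0.311, 0.1498]
eef_rot: [0.614, 0.789, -0.0, -0.001]
contact_force: [1.3, -0.7, -0.1]
opening: 0.749
finger_force: 0.0
```

```bash
cat >> h.py <<'E'
yaw=np.radians(-6); xs=np.array([np.cos(yaw),np.sin(yaw),0]); ys=np.array([-np.sin(yaw),np.cos(yaw),0]); O=np.array([.5078,-.0553,0])
def leanR(deg):
    a=np.radians(deg); z=np.sin(a)*ys-np.cos(a)*np.array([0,0,1]); return np.stack([np.cross(xs,z),xs,z],1)
def rel(p,Rt):
    s=r.get_state(); R0=R.from_quat(s['eef_rot']); print('shift mm',(R0.inv().apply(p-s['tool_pos'])*1000).round(1),'rot deg',np.degrees((R0.inv()*R.from_matrix(Rt)).as_rotvec()).round(1))
E
python3 - <<'E'
from h import *
st(); w=snap('wrist'); c=cloud(w); f=w['frame'].astype(int)
red=(f[...,0]>80)&(f[...,1]<50)&(f[...,2]<50); P=c[red&(w['z_map']>0)]; P=P[np.linalg.norm(P[:,:2]-[.4415,-.312],axis=1)<.09]
print('nut',P.min(0),P.max(0),len(P))
rel(np.array([.49,-.28,.2]),leanR(45))
s=load('scene')
# rod end block height from first wrist cloud region
E
```

```text
{'clock': 11.6, 'q': [0.8739, 0.7615, -0.5797, 1.8975, 0.6447, 0.6795, 0.1488], 'tool_pos': [0.4392, -0.311, 0.1498], 'eef_rot': [0.6144, 0.789, -0.0001, -0.0012], 'contact_force': [1.314, -0.75, -0.1087], 'opening': 0.7492, 'finger_force': 0.0}
nut [ 0.41736388 -0.34215268  0.00305457] [ 0.46715498 -0.29113241  0.05740497] 2265
shift mm [ 19.5  53.6 -42.5] rot deg [-7.5 44.8 19.3]
```

The nut stands upright in the tray. Next I lean the tool, closing the fingers on the way.

move_arm([
  [4, 10, -20, -1.5, 9, 3.9, 0.6],
  [8, 21, -40, -3, 18, 7.7, 0.9],
  [12, 32, -42, -4.5, 27, 11.6, 1],
  [16, 43, -42, -6, 36, 15.4, 1],
  [20, 54, -42, -7.5, 44.8, 19.3, 1],
])

```text
clock: 12.28
tool_pos: [0.4879, -0.2795, 0.1917]
eef_rot: [0.687, 0.615, 0.285, -0.261]
contact_force: [0.4, -0.4, -0.0]
opening: 0.205
finger_force: 0.0
```

```bash
python3 - <<'E'
from h import *
st(); w=snap('wrist','w4.png'); 
rel(np.array([.5257,-.163,.13]),leanR(45)); print(leanR(45).round(3))
E
```

```text
{'clock': 12.275, 'q': [1.1642, 1.0831, -0.8706, 1.4319, 0.0298, 1.2136, 0.379], 'tool_pos': [0.4879, -0.2795, 0.1917], 'eef_rot': [0.6875, 0.615, 0.2851, -0.2605], 'contact_force': [0.4052, -0.4383, -0.0027], 'opening': 0.2051, 'finger_force': 0.0}
shift mm [ 44.7  26.1 127.4] rot deg [-0.1 -0.7 -1. ]
[[ 0.074  0.995  0.074]
 [ 0.703 -0.105  0.703]
 [ 0.707  0.    -0.707]]
```

View pics/w4.png

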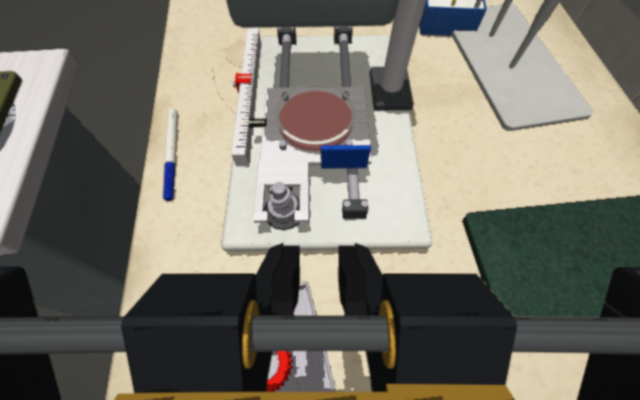

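This view shows the red clip at (243,80), pointer at (257,122), push face at (345,156), and the bare stud at (282,203). I'll enlarge the pointer and clip.

```bash
python3 - <<'E'
from h import *
w=load('wrist'); cv2.imwrite('pics/c5.png',cv2.resize(w['frame'][60:135,220:320,::-1],(800,600),interpolation=2))
c=cloud(w); f=w['frame'].astype(int)
b=(f[...,2]>80)&(f[...,0]<50)&(w['z_map']>0); b[:135]=0;b[180:]=0;b[:,:310]=0;b[:,385:]=0
P=c[b]-O; L=np.stack([P@xs,P@ys,P[:,2]],1)*1000; print('blue local pct',np.percentile(L,[3,50,97],axis=0).round(1))
F=L[(L[:,2]>55)&(L[:,2]<76)]; print('face y vs x slope',np.polyfit(F[:,0],F[:,1],1), np.median(F,axis=0))
E
```

```text
blue local pct [[  6.8 -77.4  48.1]
 [ 28.4 -76.   79.3]
 [ 53.  -73.1  81. ]]
face y vs x slope [ 1.83823041e-02 -7.74578333e+01] [ 52.74416372 -76.70560902  64.57830185]
```

View pics/c5.png

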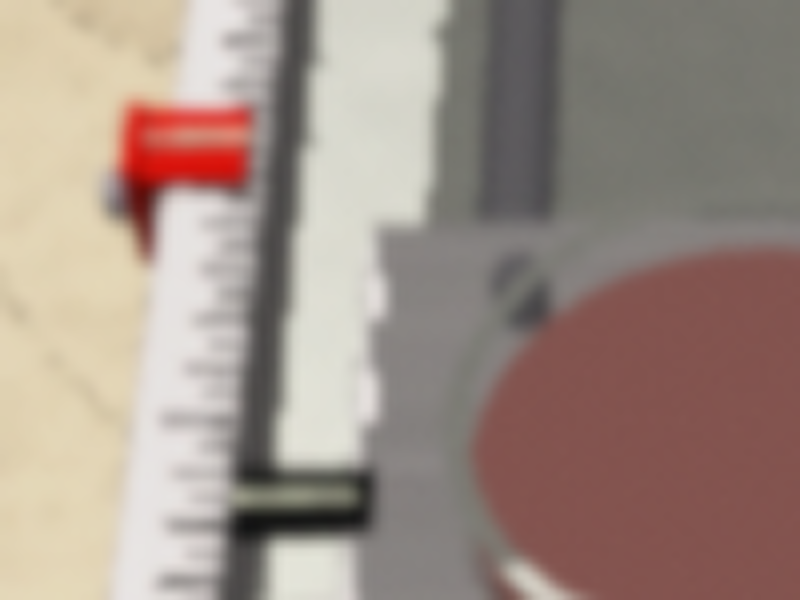

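```bash
python3 - <<'E'
from h import *
w=load('wrist')
a=atz(w,251,76.7,.048)-O; b=atz(w,249.2,122,.050)-O
for n,p in(('clip',a),('ptr',b)): print(n,p@xs,p@ys)
for deg in(-5,-6):
    y=np.radians(deg); print('gap',(a-b)@np.array([-np.sin(y),np.cos(y),0]))
print('clip world',a+O,'tip at contact y local', -77-6.4)
p=O+.029*xs+(-.077-.0064-.025)*ys; p[2]=.066; rel(p,leanR(45))
E
```

```text
clip -0.08066556818811611 0.05854287574651717
ptr -0.07584270550660352 -0.01593314377883725
gap 0.07454884702655698
gap 0.07447601952535442
clip world [0.43369572 0.01135402 0.048     ] tip at contact y local -83.4
shift mm [ -3.3  27.  169.8] rot deg [-0.1 -0.7 -1. ]
```

move_arm([
  [-1, 7, 40, 0, 0, 0, 1],
  [-2, 14, 80, 0, -0.3, -0.5, 1],
  [-3, 20, 120, 0, -0.6, -1, 1],
  [-3, 27, 155, 0, -0.6, -1, 1],
  [-3, 27, 170, 0, -0.6, -1, 1],
])

```text
clock: 12.95
tool_pos: [0.5252, -0.1618, 0.0684]
eef_rot: [0.682, 0.625, 0.281, -0.255]
contact_force: [0.6, -0.4, 0.1]
opening: 0.003
finger_force: 0.0
```

```bash
python3 - <<'E'
from h import *
s=st(); p=np.array(s['tool_pos'])-O; print('local',p@xs,p@ys,p[2])
rel(np.array(s['tool_pos'])+.1*ys,leanR(45))
E
```

```text
{'clock': 12.95, 'q': [1.0064, 1.215, -0.8323, 1.6236, 0.0841, 0.8286, 0.3347], 'tool_pos': [0.5252, -0.1618, 0.0684], 'eef_rot': [0.6821, 0.6252, 0.2811, -0.2547], 'contact_force': [0.6086, -0.392, 0.0871], 'opening': 0.0028, 'finger_force': 0.0}
local 0.02848344323216592 -0.10406319768830263 0.06841791537036337
shift mm [71.2  1.6 70.2] rot deg [-0.5  0.4  0.8]
```

move_arm([
  [3.5, 0, 3.5, 0, 0, 0, 1],
  [7, 0, 7, 0, 0, 0, 1],
  [10.6, 0, 10.6, 0, 0, 0, 1],
  [13.5, 0, 13.5, 0, 0, 0, 1],
  [16, 0, 16, 0, 0, 0, 1],
])

```text
clock: 13.58
tool_pos: [0.5278, -0.1411, 0.0686]
eef_rot: [0.683, 0.624, 0.282, -0.254]
contact_force: [-0.5, -0.0, 0.3]
opening: 0.003
finger_force: 0.0
```

move_arm([
  [2.5, 0, 2.5, 0, 0, 0, 1],
  [5, 0, 5, 0, 0, 0, 1],
  [7.5, 0, 7.5, 0, 0, 0, 1],
  [10, 0, 10, 0, 0, 0, 1],
  [12.5, 0, 12.5, 0, 0, 0, 1],
])

```text
clock: 14.2
tool_pos: [0.5295, -0.1259, 0.0681]
eef_rot: [0.684, 0.623, 0.281, -0.253]
contact_force: [-1.4, -7.1, 4.8]
opening: 0.005
finger_force: 3.9
```

```bash
cat >> h.py <<'E'
def gap(name):
    s=st(); p=np.array(s['tool_pos'])-O; print('local',p@xs,p@ys,p[2])
    w=snap('wrist'); cl=proj(w,[.4337,.0114,.048]); print('clip px',cl)
    p0=O-.0758*xs-.0159*ys+[0,0,.05]
    print('ptr px per travel',[(d,proj(w,p0+d*ys/1000).round(1).tolist()) for d in(0,20,40,60,75)])
    return w
E
python3 - <<'E'
from h import *
gap('')
E
```

```text
{'clock': 14.2, 'q': [0.9673, 1.2047, -0.8359, 1.6869, 0.0736, 0.7413, 0.2992], 'tool_pos': [0.5295, -0.1259, 0.0681], 'eef_rot': [0.6844, 0.6235, 0.281, -0.2528], 'contact_force': [-1.3559, -7.0627, 4.7532], 'opening': 0.0048, 'finger_force': 3.8548}
local 0.028915423234366945 -0.06791503076065947 0.06808058454605866
clip px [163.808614    91.71742146]
ptr px per travel [(0, [143.9, 182.7]), (20, [151.7, 154.8]), (40, [158.8, 129.3]), (60, [165.3, 105.7]), (75, [169.8, 89.2])]
```

move_arm([
  [2.8, 0, 2.8, 0, 0, 0, 1],
  [5.6, 0, 5.6, 0, 0, 0, 1],
  [8.4, 0, 8.4, 0, 0, 0, 1],
  [11.2, 0, 11.2, 0, 0, 0, 1],
  [14, 0, 14, 0, 0, 0, 1],
])

```text
clock: 14.88
tool_pos: [0.5314, -0.1062, 0.0679]
eef_rot: [0.684, 0.623, 0.281, -0.253]
contact_force: [-3.4, -7.9, 4.4]
opening: 0.006
finger_force: 3.9
```

move_arm([
  [2.8, 0, 2.8, 0, 0, 0, 1],
  [5.6, 0, 5.6, 0, 0, 0, 1],
  [8.4, 0, 8.4, 0, 0, 0, 1],
  [11.2, 0, 11.2, 0, 0, 0, 1],
  [14, 0, 14, 0, 0, 0, 1],
])

```text
clock: 15.5
tool_pos: [0.5333, -0.0863, 0.0679]
eef_rot: [0.684, 0.623, 0.281, -0.253]
contact_force: [-2.3, -7.3, 5.4]
opening: 0.006
finger_force: 3.9
```

```bash
python3 - <<'E'
from h import *
w=gap(''); cv2.imwrite('pics/w6.png',np.vstack([w['frame'][:200,:,::-1][:, :400].repeat(2,0).repeat(2,1)]))
cl=w['frame'][:,:,::-1]; cv2.imwrite('pics/w6.png',cv2.resize(cl[50:200,100:300],(800,600),interpolation=2))
E
```

```text
{'clock': 15.5, 'q': [0.9193, 1.1976, -0.8406, 1.7454, 0.0619, 0.6556, 0.2646], 'tool_pos': [0.5333, -0.0863, 0.0679], 'eef_rot': [0.6844, 0.6235, 0.2811, -0.2528], 'contact_force': [-2.3086, -7.2814, 5.3982], 'opening': 0.0062, 'finger_force': 3.898}
local 0.028632018040147728 -0.028137063836546603 0.06787296560216768
clip px [151.00067341 137.46787655]
ptr px per travel [(0, [126.3, 246.2]), (20, [135.8, 212.7]), (40, [144.3, 182.2]), (60, [152.1, 154.4]), (75, [157.4, 135.0])]
```

View pics/w6.png

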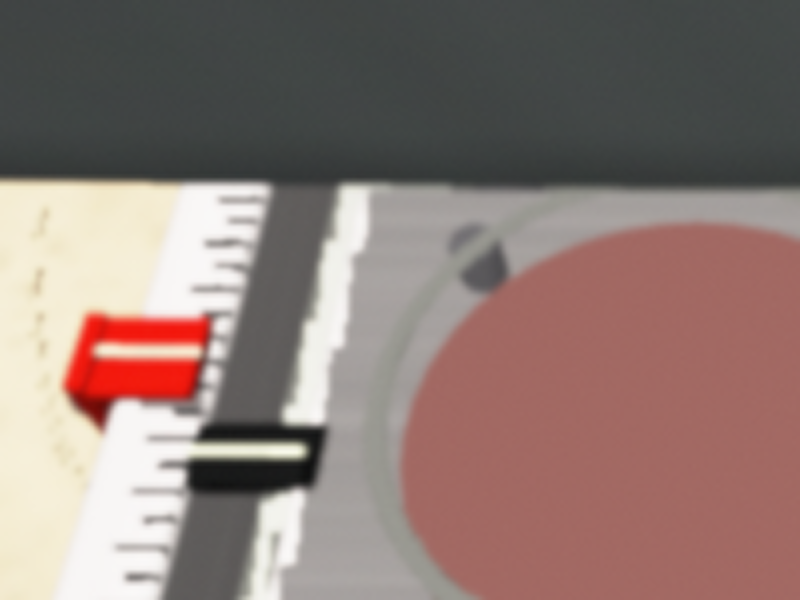

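The clip tip is at (150.8,137.8) and the pointer tip at (147.5,162.8).

```bash
cat >> h.py <<'E'
def g(c,p):
    w=load('wrist'); a=atz(w,*c,.048);b=atz(w,*p,.05); print('gap mm',(a-b)@ys*1000, 'clip',a)
E
python3 - <<'E'
from h import *
g((150.75,137.75),(147.5,162.75))
E
```

```text
gap mm 20.48602755418326 clip [0.43356829 0.01118478 0.048     ]
```

move_arm([
  [2.6, 0, 2.6, 0, 0, 0, 1],
  [5.2, 0, 5.2, 0, 0, 0, 1],
  [7.6, 0, 7.6, 0, 0, 0, 1],
  [9.8, 0, 9.8, 0, 0, 0, 1],
  [11.4, 0, 11.4, 0, 0, 0, 1],
])

```text
clock: 16.18
tool_pos: [0.5349, -0.0702, 0.0677]
eef_rot: [0.684, 0.623, 0.281, -0.253]
contact_force: [-2.5, -7.9, 4.5]
opening: 0.004
finger_force: 3.7
```

```bash
python3 - <<'E'
from h import *
w=gap(''); cl=w['frame'][:,:,::-1]; cv2.imwrite('pics/w7.png',cv2.resize(cl[110:230,80:240],(800,600),interpolation=2))
E
```

```text
{'clock': 16.175, 'q': [0.8982, 1.1952, -0.8423, 1.767, 0.0569, 0.6212, 0.2505], 'tool_pos': [0.5349, -0.0702, 0.0677], 'eef_rot': [0.6843, 0.6235, 0.2812, -0.2528], 'contact_force': [-2.4575, -7.8664, 4.5286], 'opening': 0.0045, 'finger_force': 3.7209}
local 0.028536600155843778 -0.011936019470413315 0.067723094740651
clip px [145.01198363 158.23950702]
ptr px per travel [(0, [117.8, 275.8]), (20, [128.1, 239.4]), (40, [137.5, 206.5]), (60, [145.9, 176.6]), (75, [151.7, 155.8])]
```

View pics/w7.png

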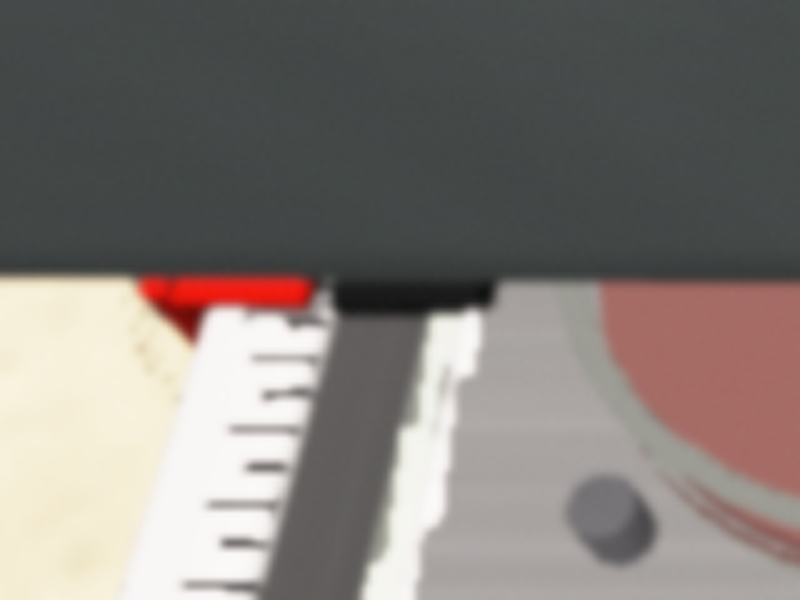

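The lamp head now hides the lines. By TCP travel about 4.3 mm remain, so I'll push 3 mm more, back off, and check numerically from further out.

move_arm([
  [1, 0, 1, 0, 0, 0, 1],
  [1.7, 0, 1.7, 0, 0, 0, 1],
  [2.1, 0, 2.1, 0, 0, 0, 1],
  [2.1, 0, 2.1, 0, 0, 0, 1],
])

```text
clock: 16.73
tool_pos: [0.5352, -0.0671, 0.0677]
eef_rot: [0.684, 0.623, 0.281, -0.253]
contact_force: [-2.0, -6.9, 4.0]
opening: 0.004
finger_force: 3.3
```

move_arm([
  [-10, 0, -10, 0, 0, 0, 1],
  [-30, 0, -30, 0, 0, 0, 1],
  [-50, 0, -50, 0, 0, 0, 1],
  [-70, 0, -70, 0, 0, 0, 1],
  [-70, 0, -110, 0, 0, 0, 1],
])

```text
clock: 17.35
tool_pos: [0.5212, -0.193, 0.0953]
eef_rot: [0.684, 0.623, 0.281, -0.256]
contact_force: [0.9, -0.5, -0.5]
opening: 0.002
finger_force: 0.0
```

move_arm([
  [0, 0, -35, 0, 0, 0, 1],
  [0, 0, -70, 0, 0, 0, 1],
  [0, 0, -100, 0, 0, 0, 1],
])

```text
clock: 17.73
tool_pos: [0.5158, -0.2631, 0.169]
eef_rot: [0.684, 0.624, 0.282, -0.254]
contact_force: [0.6, -0.0, -1.2]
opening: 0.004
finger_force: 0.0
```

```bash
python3 - <<'E'
from h import *
w=gap('')
w=load('wrist'); f=w['frame'].astype(int)
u,v=proj(w,[.4336,.0113,.048]).round().astype(int)
print(u,v)
for ch in(0,1): print('RG'[ch]); print('     ',list(range(u-12,u+16))); [print(y,f[y,u-12:u+16,ch].tolist()) for y in range(v-9,v+10)]
E
```

```text
{'clock': 17.725, 'q': [1.1082, 1.1139, -0.8634, 1.4182, 0.048, 1.1665, 0.3688], 'tool_pos': [0.5158, -0.2631, 0.169], 'eef_rot': [0.6836, 0.6236, 0.2817, -0.254], 'contact_force': [0.5618, -0.0106, -1.1831], 'opening': 0.0041, 'finger_force': 0.0}
local 0.029633765477137995 -0.20582896829396316 0.16902364234404432
clip px [224.89603391  67.4700002 ]
ptr px per travel [(0, [219.6, 116.8]), (20, [222.2, 102.3]), (40, [224.7, 88.5]), (60, [227.1, 75.3]), (75, [228.8, 65.8])]
225 68
R
      [213, 214, 215, 216, 217, 218, 219, 220, 221, 222, 223, 224, 225, 226, 227, 228, 229, 230, 231, 232, 233, 234, 235, 236, 237, 238, 239, 240]
59 [211, 210, 209, 211, 216, 218, 219, 218, 212, 203, 198, 196, 194, 190, 175, 150, 116, 85, 72, 69, 69, 76, 101, 147, 184, 198, 201, 201]
60 [211, 211, 209, 211, 216, 218, 219, 215, 202, 184, 174, 173, 172, 170, 158, 137, 108, 82, 71, 69, 70, 77, 104, 151, 186, 200, 201, 201]
61 [210, 211, 210, 211, 216, 219, 218, 217, 210, 200, 194, 191, 191, 185, 169, 135, 100, 78, 70, 69, 69, 77, 106, 151, 186, 199, 200, 199]
62 [208, 208, 208, 210, 213, 216, 216, 216, 214, 
[... 4073 characters left out ...]
54, 80, 102, 110, 111, 109, 110, 112]
73 [33, 40, 41, 38, 34, 32, 31, 30, 29, 29, 40, 67, 98, 107, 88, 65, 56, 53, 54, 62, 85, 124, 156, 167, 168, 167, 166, 166]
74 [82, 101, 103, 94, 78, 72, 70, 65, 58, 51, 56, 80, 109, 114, 91, 69, 65, 63, 65, 73, 101, 146, 182, 195, 195, 195, 194, 194]
75 [138, 164, 169, 156, 141, 131, 128, 121, 104, 83, 76, 90, 110, 114, 90, 71, 66, 66, 69, 79, 107, 153, 190, 202, 203, 202, 201, 201]
76 [168, 195, 201, 196, 187, 182, 180, 173, 154, 130, 118, 118, 119, 108, 84, 70, 66, 67, 69, 81, 110, 155, 190, 203, 204, 204, 203, 202]
77 [184, 205, 210, 209, 203, 197, 192, 186, 176, 164, 157, 152, 136, 108, 81, 68, 67, 67, 69, 83, 113, 156, 191, 203, 205, 204, 203, 202]
```

```bash
python3 - <<'E'
from h import *
g((223.5,67.2),(228,66.35)); g((216,67.1),(231,66.42))
E
```

```text
gap mm 0.7751837282512362 clip [0.43209236 0.01197063 0.048     ]
gap mm 0.792713147178289 clip [0.42351895 0.01284827 0.048     ]
```

The lines are 0.8 mm apart, still on the near side. One more tiny nudge of about 0.5 mm, retracing the same path slowly.

move_arm([
  [0, 0, 45, 0, 0, 0, 1],
  [0, 0, 90, 0, 0, 0, 1],
  [0, 0, 125, 0, 0, 0, 1],
  [0, 0, 140, 0, 0, 0, 1],
  [20, 0, 160, 0, 0, 0, 1],
])

```text
clock: 18.4
tool_pos: [0.5283, -0.137, 0.0668]
eef_rot: [0.685, 0.623, 0.281, -0.254]
contact_force: [-0.4, 0.2, 1.2]
opening: 0.006
finger_force: 0.0
```

move_arm([
  [20, 0, 20, 0, 0, 0, 1],
  [35, 0, 35, 0, 0, 0, 1],
  [42, 0, 42, 0, 0, 0, 1],
  [45, 0, 45, 0, 0, 0, 1],
  [46, 0, 46, 0, 0, 0, 1],
])

```text
clock: 19.02
tool_pos: [0.5345, -0.0715, 0.0677]
eef_rot: [0.684, 0.624, 0.282, -0.254]
contact_force: [-0.8, -0.1, 0.4]
opening: 0.002
finger_force: 0.0
```

move_arm([
  [1.5, 0, 1.5, 0, 0, 0, 1],
  [3, 0, 3, 0, 0, 0, 1],
  [4, 0, 4, 0, 0, 0, 1],
  [4.4, 0, 4.4, 0, 0, 0, 1],
  [4.4, 0, 4.4, 0, 0, 0, 1],
])

```text
clock: 19.65
tool_pos: [0.535, -0.0666, 0.0674]
eef_rot: [0.684, 0.623, 0.281, -0.253]
contact_force: [-1.4, -5.2, 3.0]
opening: 0.007
finger_force: 3.2
```

move_arm([
  [-10, 0, -10, 0, 0, 0, 1],
  [-30, 0, -30, 0, 0, 0, 1],
  [-50, 0, -50, 0, 0, 0, 1],
  [-70, 0, -70, 0, 0, 0, 1],
  [-70, 0, -110, 0, 0, 0, 1],
])

```text
clock: 20.27
tool_pos: [0.5213, -0.1924, 0.0955]
eef_rot: [0.684, 0.623, 0.281, -0.256]
contact_force: [-0.2, 0.3, 1.4]
opening: 0.004
finger_force: 0.0
```

move_arm([
  [0, 0, -35, 0, 0, 0, 1],
  [0, 0, -70, 0, 0, 0, 1],
  [0, 0, -100, 0, 0, 0, 1],
  [0, 0, -100, 0, 0, 0, 1],
])

```text
clock: 20.78
tool_pos: [0.5169, -0.2633, 0.1691]
eef_rot: [0.684, 0.623, 0.282, -0.252]
contact_force: [0.6, -0.6, 0.0]
opening: 0.004
finger_force: 0.0
```

```bash
python3 - <<'E'
from h import *
st(); w=snap('wrist'); f=w['frame'].astype(float)
u,v=proj(w,[.4336,.0113,.048]).round().astype(int); print(u,v)
def cen(ch,c0,c1,a,b):
    q=f[a:b+1,c0:c1+1,ch].mean(1); base=np.linspace(q[0],q[-1],len(q)); x=np.clip(q-base,0,None); print(q.round()); return (x*np.arange(a,b+1)).sum()/x.sum()
c=cen(1,u-9,u-3,v-3,v+2); p=cen(0,u+5,u+7,v-4,v+2); print(c,p); g((u-2,c),(u+4,p))
c=cloud(w); m=(f[...,0]>110)&(f[...,0]-f[...,1]>40)&(f[...,1]>60)&(w['z_map']>0)
P=c[m]-O; L=np.stack([P@xs,P@ys,P[:,2]],1)*1000; L=L[(L[:,2]>55)&(L[:,2]<75)&(abs(L[:,0])<80)]; print('dish',L.min(0),L.max(0),np.median(L,axis=0),len(L))
E
```

```text
{'clock': 20.775, 'q': [1.109, 1.1136, -0.8658, 1.4191, 0.0501, 1.1621, 0.3661], 'tool_pos': [0.5169, -0.2633, 0.1691], 'eef_rot': [0.6845, 0.6232, 0.2821, -0.2521], 'contact_force': [0.5542, -0.5528, 0.0356], 'opening': 0.0043, 'finger_force': 0.0}
223 67
[44. 60. 96. 98. 66. 32.]
[ 46.  84. 121. 103.  56.  25.  17.]
66.62478777589135 65.4272770624702
gap mm 0.18613928474848032 clip [0.43159648 0.01193257 0.048     ]
dish [-40.60635843  16.58090267  55.04684842] [37.89861747 97.04576209 59.04733231] [-2.22438648 60.32491941 56.77812452] 2327
```

```bash
python3 -c "
from plant import finish_job
print(finish_job())"
```

```text
the job is handed in; nothing more can be done
None
```

The job is handed in: the transit nut stands in the tray, and the stage pointer measured about 0.2 mm short of the clip line, approached only from this side. The dish is still in place, the arm is clear, and the clock stood at about 21 s.

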